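Scan the barcode of an ornament carton on the packing turntable

ROBOT

A 6-joint arm with a two-finger parallel gripper is mounted at the origin on the work surface. World frame = base frame: x ahead of the robot, y to its left, z up, the work surface at z = 0. Lengths are in m, angles in rad, forces in N, time in s.
With the tool pointing down it reaches from about 0.35 to 0.975 m from the base axis. Payload 4.9 kg.
Tool frame: the origin (TCP) lies midway between the tips of the shut fingers; the grasp point (between the pads) lies 19 mm behind it (ctrl.hold_point_z is the distance from the TCP to the grasp point, in m); z points along the fingers, y is the line along which they close (so a half turn about z gives the same grasp; the last joint's range is limited). The gripper opens to 85 mm and grips with 20 to 120 N. Pads are 22 mm wide; open, the fingers measure 114 mm over their backs; the gripper's body (76 mm by 85 mm) begins 54 mm behind the grasp point. The pads swing forward as they close: fully open they stand 13 mm farther back than shut.
Start: joints at [1.036, 0.053, 1.613, -0, 1.476, -0.119], TCP at [0.252, 0.572, 0.199] pointing down, gripper open.
Joint ranges: [-3.01, 3.01], [-1.01, 2.22], [0.06, 2.58], [-1.02, 4.17], [0.09, 2.62], [-3.14, 3.14]. Speed limits (rad/s): [2.57, 2.57, 3.14, 3.14, 3.14, 3.14].

INTERFACE

Orientations are given as a rotation vector (axis times angle).
In Python, from station import status, viewer, finish_job, ctrl gives the robot as it stands.
- The arm moves only by the shell command python3 -m jog 'ROWS' [FORCE]. ROWS is JSON, a list of rows, each a list of 7 numbers: the turn, a rotation vector about the tool's x, y, z each as a share of 5 degrees, from -1 to 1, then the shift along the tool's x, y, z each as a share of 30 mm, from -1 to 1, then the opening, from -1 (shut) to 1 (fully open). A call has 1 to 5 rows; each row shifts and turns the commanded pose from where the row before left it, along the tool's axes as they then stand; what a row does not reach is not made up. A row lasts 1/8 s, in which the tool goes at most 62.5 mm and 10.7 degrees, less where a joint would pass 70% of its speed; a pose out of reach is approached as far as the arm can. A call with a number of a shift or a turn outside -1 to 1 is refused whole. A call with a gripper value outside its range is refused whole. The fingers move at their own pace and stop on an object; FORCE is the grip in N (left out, the last holds). Time passes only in rows, so rows that do not move let the fingers close. It gives the time, the measured TCP pose, the force, the opening and the grip force at its end, in the units of the state.
- status.get_obs(): the state, without advancing time (a new reading comes with each control period).
- viewer.get_image(name): name is "scene" or "top" or "wrist"; returns a dict with "img" (420x560x3 uint8, red, green, blue), "fovy" (degrees; the focal length in pixels is half the picture's height over the tangent of half this angle, whatever the lens; pixels are square), "cx", "cy" (the principal point, pixels), "rvec" (rotation vector, rad) and "tvec" (3), from world to camera coordinates, as OpenCV has them. Camera axes: x right, y down, z forward; pixel columns grow to the right and rows downward; lengths in m; the calibration is good to about 2 mm. The wrist camera is an equidistant fisheye: a pixel r from the principal point sees the ray r / f radians off the axis. A picture is of the moment at which its call begins. There is no depth.
- finish_job(): hands the job in; it is judged then, once.
The state is a dict: "t": time; "q": joint angles; "dq": joint speeds; "effort": joint torques, N m; "tool_pos": TCP position; "tool_rot": TCP orientation; "contact_force": force on the tool from outside, world axes, zero at the start; "wrist_torque": the same for the moment, N m; "opening": finger opening in m; "grip_force": force on a finger pad.
Only numpy, scipy, OpenCV 4.12 (cv2) and the standard library are available. Lean on these libraries where they do the work, as an engineer would, in place of code of your own. Each camera call takes 0.05 s, during which the arm holds its last target. There are 200 camera calls.

TASK

Push the packing turntable round (its upright post is there for that) until the carton's barcode label squarely faces the pointer on the base, and leave it standing there. Then pick up the hand scanner and aim its window square-on at the middle of the label from about 9 cm away, upright and steady for about two seconds, without touching the turntable or carton with it. Finally lay the scanner back flat on the middle of its rubber mat without dropping it, and leave the blue bauble, the brush pot and the paint tub where they stand.

Things in the scene. Friction and masses are not known exactly. Their poses are not given: they have to be found in the camera images.
- base: Fixed aluminium base of the turntable: round plate, radius 98 mm, 14 mm thick, on the bench; origin on the turning axis at bench height, z up. Its pointer, a flat tongue 36 mm wide and 14 mm high with a pointed end, sticks out along the base's own -x, tip 174 mm from the axis.
- wheel: Turning part, turns either way without stops, stays where left: plywood disc (radius 120, top 30 mm above bench), open cardboard carton with red bauble fixed at its centre (96 x 96 mm, up to 115 mm above bench, bauble cap to 123) and an upright post. Origin on the axis at bench height. Label on the carton's -x face, post at +x. Its x along the base's x: label faces the pointer.
- label (a point): Centre of the barcode label, 70 mm wide and 46 mm high, white with black bars, on the carton's -x face, 49 mm from the axis, 75 mm above the bench; axes are the wheel's, so -x points out of the label.
- post (a point): Top centre of the push post: steel, 16 mm diameter, 105 mm from the axis, rising 75 mm above the disc to 105 mm above the bench.
- scanner: Loose grey hand scanner, 160 mm long, 0.2 kg, on the mat. Origin on its underside, x forward to the window, z up. Handle 34 mm wide, 36 mm high, from x = -85 to +25 mm; head 52 mm wide, 50 mm high, from x = +25 to +75 mm. Grip the handle across y near x = 0; centre of mass at about x = +10 mm.
- window (a point): Centre of the scanner's black window, on the front face of its head: 75 mm ahead of the scanner's origin and 26 mm above its underside; the scanner looks along its x.
- mat: Fixed black rubber mat, 220 x 120 mm, 6 mm thick; origin at the centre of its underside on the bench, x along its length.
- bauble: Bystander: blue bauble on a round metal stand, 84 mm wide, 124 mm high; origin at the centre of its underside.
- brushpot: Bystander: glass pot of brushes, 72 mm wide, 150 mm high; origin at the centre of its underside.
- tub: Bystander: closed paint tub, 80 mm wide, 75 mm high; origin at the centre of its underside.
Things that resemble listed ones, but are neither listed nor needed, are in the scene too. Leave any turquoise look-alike of the scanner alone.

How it is judged:
On the way, in this order (a step that is already met when the one before it is completed fails the run):
1. The label faces the pointer within about 9 degrees, the turntable stands still and the robot does not touch it (angle between the x axis of wheel and the x axis of base, either way round below 0.16 rad and x of label in the frame of base below -0.03 m and angular speed of wheel below 0.05 rad/s and contact force between each of the arm, the fingers and wheel below 0.1 N), for 0.3 s.
2. Scanner held upright and square to the label (11 degrees), window 60 to 120 mm before it, 16 mm sideways and 14 mm in height of its middle, steady for 1.5 s (x of window in the frame of label between -0.12 and -0.06 m and y of window in the frame of label between -0.016 and 0.016 m and z of window in the frame of label between -0.014 and 0.014 m and angle between the x axis of scanner and the x axis of wheel, either way round below 0.2 rad and angle between scanner's own z axis and vertical below 0.2 rad and x of scanner in the frame of label below -0.125 m and contact force between the fingers and scanner above 0.5 N and linear speed of scanner below 0.02 m/s and angular speed of scanner below 0.15 rad/s), for 1.5 s.
At the end, for the whole second after the job is handed in: The scanner lies flat, right way up and at rest on its mat, its origin within 50 mm of the mat's middle along its length and 40 mm across; the turntable stands still with the label facing the pointer within about 9 degrees (angle between the x axis of wheel and the x axis of base, either way round below 0.16 rad and x of label in the frame of base below -0.03 m and angular speed of wheel below 0.05 rad/s and x of scanner in the frame of mat between -0.05 and 0.05 m and y of scanner in the frame of mat between -0.04 and 0.04 m and z of scanner in the frame of mat between 0.003 and 0.01 m and angle between scanner's own z axis and vertical below 0.08 rad and linear speed of scanner below 0.02 m/s); the robot touches nothing.
It fails at once if A bystander is pushed more than 20 mm or tipped (distance of any of bauble, brushpot, tub from where it was at the start of the episode above 0.02 m or angle between any of bauble, brushpot, tub's own z axis and vertical above 0.3 rad).
It fails at once if The scanner touches the turntable or the carton (contact force between scanner and base above 1 N).
It fails at once if The scanner is let go more than 30 mm above its place on the mat (z of scanner in the frame of mat above 0.036 m and contact force between the fingers and scanner below 0.05 N).
It also fails if it takes over 72 s, if anything falls off the work surface, if the arm or the gripper's body presses on something with over 40 N, if the wrist force passes 120 N, or if a joint passes its speed limit or range.

## Working session

There is one attempt and no reset: what is moved stays moved. The work goes in short steps, Python scripts to look and compute and a shell command to move; the robot and the scene stay as the last step left them, time stands still between calls to the robot, and variables do not carry over. Pictures are saved under pics/ and viewed, at most 10 in all, crops included, and the job is handed in when it is done.

```bash
mkdir -p pics; ls; python3 - <<'E'
from station import status, viewer
import cv2,numpy as np,pickle
o=status.get_obs();print({k:np.round(v,3).tolist() for k,v in o.items()})
d={n:viewer.get_image(n) for n in("scene","top","wrist")}
pickle.dump(d,open("v0.pkl","wb"))
for n,v in d.items():
  print(n,v["fovy"],v["cx"],v["cy"],v["rvec"],v["tvec"])
  cv2.imwrite(f"pics/{n}0.png",cv2.resize(v["img"][:,:,::-1],(800,600),interpolation=cv2.INTER_CUBIC))
E
```

```text
pics
{'t': 0.0, 'q': [1.036, 0.053, 1.614, 0.0, 1.476, -0.119], 'dq': [-0.001, 0.001, 0.002, 0.001, -0.001, 0.0], 'effort': [0.0, -39.37, -37.017, -0.0, 0.007, 0.0], 'tool_pos': [0.252, 0.571, 0.197], 'tool_rot': [-0.648, -3.073, 0.003], 'contact_force': [-0.199, -0.218, 0.244], 'wrist_torque': [0.021, -0.022, -0.021], 'grip_force': 0.0, 'opening': 0.086}
scene 57.140614238177115 279.4870617098673 215.28685264915407 [ 2.08381012  0.5462636  -0.29968238] [-0.47391797 -0.03846551  1.31290058]
top 46.943546349732344 281.2810337050254 209.69419914999096 [ 2.18933512 -2.14582662  0.1267645 ] [-0.00639673  0.55860785  1.4398787 ]
wrist 65.70646984690485 281.21187300921156 209.04198644840037 [-2.40077331 -1.56235223 -0.25003214] [-0.62555983 -0.0397905   0.37977903]
```

View pics/scene0.png

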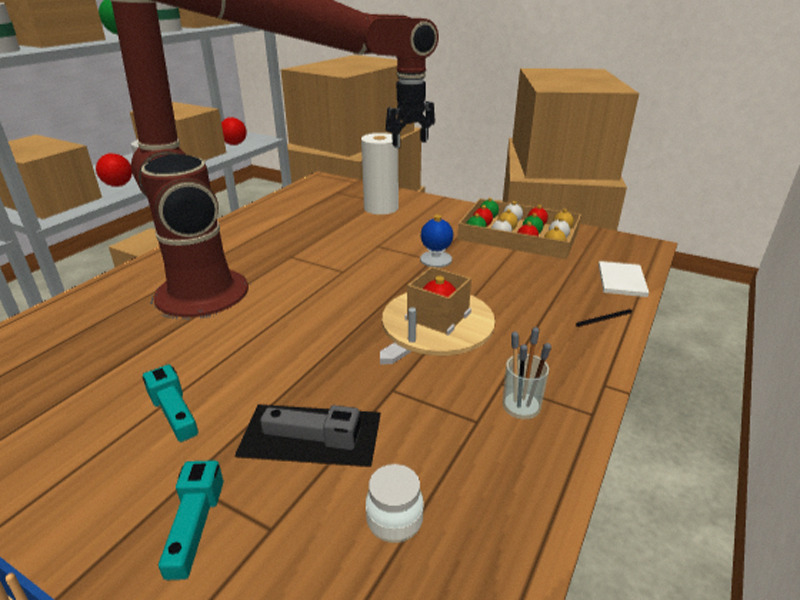

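View pics/top0.png

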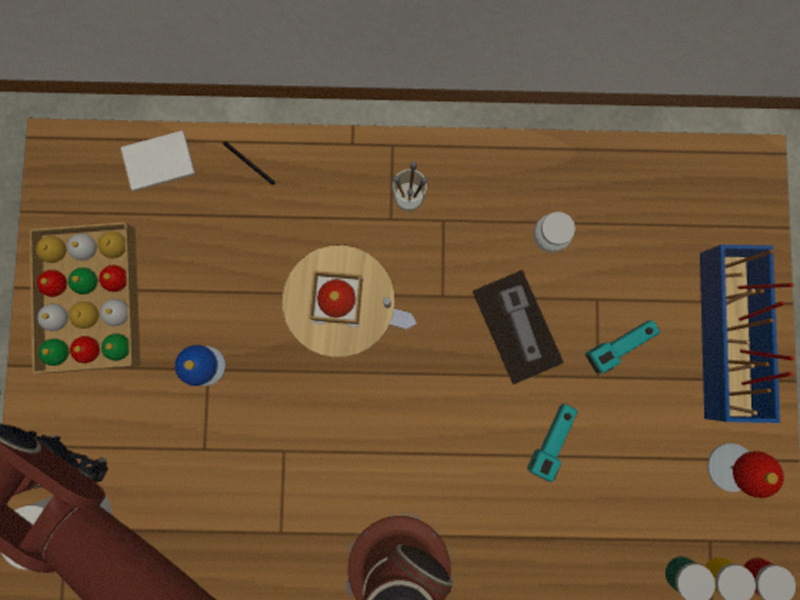

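Scene (800 px): wheel about (438,318), post (411,323), pointer tip (383,357), and the grey scanner on the mat at (310,428). Top: wheel axis about (338,300), post (387,302), pointer tip (415,321), mat centre about (517,327), scanner head up-left. I'll enlarge these for precise pixels.

```bash
python3 - <<'E'
import pickle,cv2,numpy as np
d=pickle.load(open("v0.pkl","rb"))
def crop(n,u,v,w,h,s):
    c=cv2.resize(d[n]["img"][v:v+h,u:u+w,::-1],None,fx=s,fy=s,interpolation=cv2.INTER_CUBIC)
    for k in range(0,w,10): cv2.putText(c,str(u+k),(k*s,8),0,.3,(0,255,255),1) if k%20==0 else 0; cv2.line(c,(k*s,10),(k*s,14),(0,255,255),1)
    for k in range(0,h,10): cv2.putText(c,str(v+k),(0,k*s+4),0,.3,(0,255,255),1) if k%20==0 else 0; cv2.line(c,(20,k*s),(24,k*s),(0,255,255),1)
    return c
a=np.hstack([crop("top",190,165,110,90,4)[:300,:400],crop("top",320,180,100,95,4)[:300,:400]])
a=np.hstack([crop("top",190,165,100,100,4),crop("top",320,180,100,100,4)])
cv2.imwrite("pics/ctop.png",cv2.resize(a,None,fx=1,fy=1))
b=np.hstack([crop("scene",260,180,100,100,4),crop("scene",165,270,100,100,4)])
cv2.imwrite("pics/cscene.png",b)
E
```

```text
(no output)
```

View pics/ctop.png

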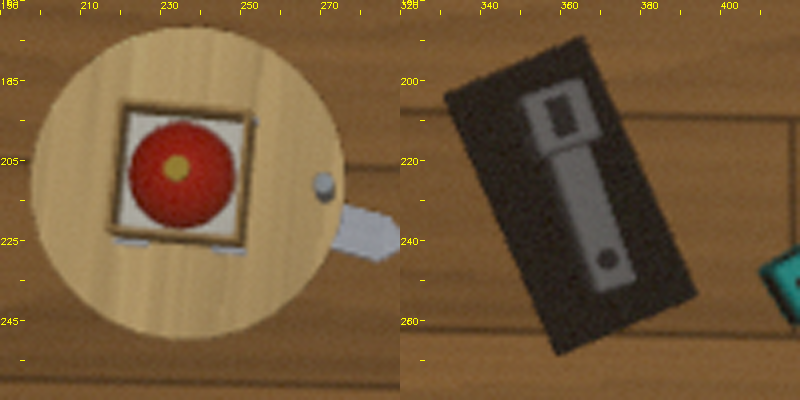

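View pics/cscene.png

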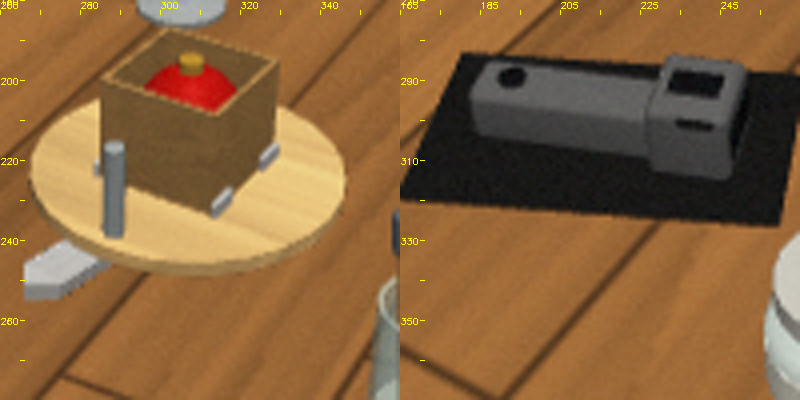

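Top crop (full pixels): disc centre (237,210.9), cap (234,207), post (271,210.5), carton corners (220.5,190.5)(253,193)(250.8,226)(217,223). Mat corners are (330.8,204.3)(365.8,189.5)(394,253.5)(359,268.8). The scanner head front is at (350.8,205)/(365.5,199.8), and its handle end is at (370,253)/(378.5,250). The label isn't visible on either face in the scene view, which fits with it sitting opposite the post.

```bash
cat >h.py <<'E'
import cv2,numpy as np
from scipy.spatial.transform import Rotation as R
def cam(v):
    h=v["img"].shape[0];f=h/2/np.tan(np.radians(v["fovy"])/2);M=R.from_rotvec(v["rvec"]).as_matrix()
    return f,M,-M.T@np.array(v["tvec"])
def ray(v,p):
    f,M,c=cam(v);return c,M.T@np.array([(p[0]-v["cx"])/f,(p[1]-v["cy"])/f,1])
def onz(v,p,z):
    c,r=ray(v,p);return c+r*(z-c[2])/r[2]
def tri(a,p,b,q):
    c,r=ray(a,p);e,s=ray(b,q);r=r/np.linalg.norm(r);s=s/np.linalg.norm(s)
    k=np.linalg.lstsq(np.c_[r,-s],e-c,rcond=None)[0];x=c+k[0]*r;y=e+k[1]*s
    return (x+y)/2,np.linalg.norm(x-y)
E
python3 - <<'E'
import pickle
from h import *
d=pickle.load(open("v0.pkl","rb"));T,S=d["top"],d["scene"]
P=lambda *a:print(a[0],*[np.round(x,4) for x in a[1:]])
for n,p,q in[("cap",(234,207),(307.7,195)),("post",(271,210.5),(288.5,216.5)),("button",(371.7,245),(192.7,289.2)),("headpatch",(360,209.2),(239.2,290.5)),("tip",(290.5,223.5),(266.5,251.5))]: P(n,*tri(T,p,S,q))
ax=onz(T,(237,210.9),.03);P("disc",ax,onz(S,(260+187/4,180+180/4),.03))
po=onz(T,(271,210.5),.105);P("post",po,np.hypot(*(po-ax)[:2]))
cc=[onz(T,p,.115) for p in[(220.5,190.5),(253,193),(250.8,226),(217,223)]];P("carton",np.mean(cc,0),cc)
tip=onz(T,(290.5,223.5),.014);P("tip",tip,np.hypot(*(tip-ax)[:2]))
an=lambda v:np.degrees(np.arctan2(v[1],v[0]))
P("ang post,tip",an(po-ax),an(tip-ax));e1=onz(T,(276.25,216),.014);e2=onz(T,(286.5,218.5),.014);P("edge",an(e2-e1))
m=[onz(T,p,.006) for p in[(330.8,204.3),(365.8,189.5),(394,253.5),(359,268.8)]];P("mat",np.mean(m,0),an((m[0]+m[1]-m[2]-m[3])))
hf=(onz(T,(350.8,205),.056)+onz(T,(365.5,199.8),.056))/2;hb=(onz(T,(370,253),.042)+onz(T,(378.5,250),.042))/2
P("scan",hf,hb,np.linalg.norm(hf-hb),an(hf-hb))
for n,p,z in[("bauble",(145,256),.0),("pot",(286,135),.0),("tub",(388,168),0),("baubletop",(132.5,254.8),.12)]:P(n,onz(T,p,z))
P("R",R.from_rotvec([-0.648,-3.073,0.003]).as_matrix())
E
```

```text
cap [0.5558 0.1416 0.1193] 0.0046
post [0.5496 0.036  0.1022] 0.0043
button [ 0.4581 -0.2671  0.0404] 0.0041
headpatch [ 0.5644 -0.2293  0.0544] 0.0051
tip [ 0.5178 -0.0251  0.0109] 0.0022
disc [0.5523 0.1393 0.03  ] [0.5685 0.1222 0.03  ]
post [0.5475 0.0348 0.105 ] 0.1046
carton [0.5513 0.137  0.115 ] [[0.6012 0.1811 0.115 ]
 [0.5959 0.0875 0.115 ]
 [0.5007 0.0913 0.115 ]
 [0.5073 0.188  0.115 ]]
tip [ 0.5185 -0.0244  0.014 ] 0.1672
ang post,tip -92.6383 -101.6635
edge -102.5993
mat [ 0.5073 -0.2463  0.006 ] 23.9262
scan [ 0.5826 -0.225   0.056 ] [ 0.4372 -0.2759  0.042 ] 0.1546 19.2888
bauble [0.4107 0.4196 0.    ]
pot [ 0.7997 -0.0056  0.    ]
tub [ 0.7006 -0.3279  0.    ]
baubletop [0.4122 0.4223 0.12  ]
R [[-9.149e-01  4.038e-01 -1.400e-03]
 [ 4.038e-01  9.149e-01 -1.700e-03]
 [ 6.000e-04 -2.100e-03 -1.000e+00]]
```

Checks pass: the heights agree, the post is 105 mm from the axis, and the tip is about 170 mm. The post is at −93° and the pointer at −102°, so the post has to go to +78°, a turn of +171°. I'll straddle the post, grip it lightly, and orbit with the tool turning along.

```bash
r='[0,0,0,-0.956,-0.726,0,1]'
python3 -m jog '[[0,0,0,-0.5,-0.38,0,1],[0,0,0,-0.95,-0.72,0,1],[0,0,0,-0.96,-0.73,0,1],[0,0,0,-0.96,-0.73,0,1],[0,0,0,-0.96,-0.73,0,1]]' >/dev/null
python3 -m jog '[[0,0,0,-0.96,-0.73,0,1],[0,0,0,-0.96,-0.73,0,1],[0,0,0,-0.96,-0.73,0,1],[0,0,0,-0.96,-0.73,0,1],[0,0,0,-0.96,-0.73,0,1]]' >/dev/null
python3 -m jog '[[0,0,0,-0.96,-0.73,0,1],[0,0,0,-0.96,-0.73,0,1],[0,0,0,-0.96,-0.73,0,1],[0,0,0,-0.96,-0.73,0,1],[0,0,0,-0.96,-0.73,0,1]]' >/dev/null
python3 -m jog '[[0,0,0,-0.96,-0.73,0,1],[0,0,0.5,-0.95,-0.72,0,1],[0,0,1,0,0,0,1],[0,0,1,0,0,0,1],[0,0,1,0,0,0,1]]'
python3 -m jog '[[0,0,1,0,0,0,1],[0,0,1,0,0,0,1],[0,0,1,0,0,0,1],[0,0,1,0,0,0,1],[0,0,1,0,0,0,1]]' >/dev/null
python3 -m jog '[[0,0,1,0,0,0,1],[0,0,1,0,0,0,1],[0,0,1,0,0,0,1],[0,0,1,0,0,0,1],[0,0,1,0,0,0,1]]'
cat >>h.py <<'E'
def where(goal,yaw):
    from station import status
    o=status.get_obs();M=R.from_rotvec(o["tool_rot"]).as_matrix()
    ps=np.degrees(np.arctan2(M[1,0],M[0,0]))
    print("t",round(o["t"],2),"pos",np.round(o["tool_pos"],4),"psi",round(ps,2),"down",np.round(M[:,2],3),"q",np.round(o["q"],2),"open",round(o["opening"],4),"grip",round(o["grip_force"],1),"F",np.round(o["contact_force"],1))
    a=R.from_euler("z",yaw,degrees=True).as_matrix()@np.diag([1,-1,-1.])
    print("shift shares",np.round(M.T@(np.array(goal)-o["tool_pos"])/.03,3),"turn shares",np.round(np.degrees(R.from_matrix(M.T@a).as_rotvec())/5,3))
E
python3 -c "from h import *;where([.5486,.0355,.065],87)"
```

```text
t: 2.65
tool_pos: [0.5406, 0.0482, 0.1984]
tool_rot: [-1.114, -2.937, 0.001]
contact_force: [-0.6, 0.4, -0.2]
opening: 0.0857
grip_force: 0.0
t: 3.9
tool_pos: [0.5406, 0.0484, 0.1984]
tool_rot: [-2.251, -2.192, 0.001]
contact_force: [-0.6, -0.4, 0.1]
opening: 0.0854
grip_force: 0.0
t 3.9 pos [0.5406 0.0484 0.1984] psi 88.48 down [-0. -0. -1.] q [-0.05 -0.14  1.8  -0.    1.48 -0.02] open 0.0854 grip 0.0 F [-0.6 -0.4  0.1]
shift shares [-0.421  0.281  4.447] turn shares [-0.005  0.005  0.295]
```

```bash
python3 -m jog '[[0,0,0.3,-0.42,0.28,0.45,1],[0,0,0,0,0,1,1],[0,0,0,0,0,1,1],[0,0,0,0,0,1,1],[0,0,0,0,0,0.9,1]]' >/dev/null
python3 -m jog '[[0,0,0,0,0,0,-1],[0,0,0,0,0,0,-1],[0,0,0,0,0,0,-1],[0,0,0,0,0,0,-1],[0,0,0,0,0,0,-1]]' 20
python3 -c "
from h import *;where([.5486,.0355,.065],87)
from station import viewer
cv2.imwrite('pics/t1.png',viewer.get_image('top')['img'][150:290,170:330,::-1].repeat(4,0).repeat(4,1))"
```

```text
t: 5.15
tool_pos: [0.5502, 0.0364, 0.0695]
tool_rot: [2.274, 2.165, 0.002]
contact_force: [-1.2, -0.8, 4.6]
opening: 0.0141
grip_force: 19.6
t 5.15 pos [0.5502 0.0364 0.0695] psi 87.19 down [ 0.002 -0.001 -1.   ] q [-0.07 -0.01  1.9  -0.    1.25 -0.02] open 0.0141 grip 19.6 F [-1.2 -0.8  4.6]
shift shares [-0.032 -0.053  0.15 ] turn shares [0.024 0.005 0.038]
```

View pics/t1.png

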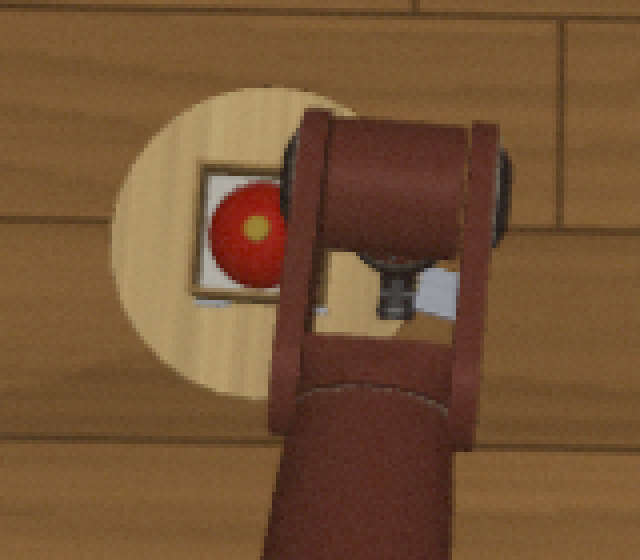

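The post is gripped (14 mm opening, 20 N). Now a first stretch of the orbit to check the geometry.

```bash
python3 -m jog '[[0,0,-0.5,0.01,0.15,0,-1],[0,0,-1,0.013,0.305,0,-1],[0,0,-1,0.013,0.305,0,-1],[0,0,-1,0.013,0.305,0,-1],[0,0,-1,0.013,0.305,0,-1]]'
python3 -c "
from h import *;c=np.array([.552,.139]);a=np.radians(-92+22.5);g=c+.105*np.array([np.cos(a),np.sin(a)]);where([*g,.0695],87.2+22.5)"
```

```text
t: 5.82
tool_pos: [0.5909, 0.0426, 0.0695]
tool_rot: [1.804, 2.57, 0.001]
contact_force: [-1.0, -0.8, 5.0]
opening: 0.0132
grip_force: 19.7
t 5.83 pos [0.5909 0.0426 0.0695] psi 109.85 down [ 0.002 -0.001 -1.   ] q [-0.05  0.09  1.8  -0.    1.25 -0.4 ] open 0.0132 grip 19.7 F [-1.  -0.8  5. ]
shift shares [-0.035 -0.09  -0.001] turn shares [0.017 0.013 0.03 ]
```

```bash
for i in 1; do
python3 -m jog '[[0,0,-1,0.013,0.305,0,-1],[0,0,-1,0.013,0.305,0,-1],[0,0,-1,0.013,0.305,0,-1],[0,0,-1,0.013,0.305,0,-1],[0,0,-1,0.013,0.305,0,-1]]' | tail -3
python3 -m jog '[[0,0,-1,0.013,0.305,0,-1],[0,0,-1,0.013,0.305,0,-1],[0,0,-1,0.013,0.305,0,-1],[0,0,-1,0.013,0.305,0,-1],[0,0,-1,0.013,0.305,0,-1]]' | tail -3
done
python3 -c "
from h import *;c=np.array([.5553,.1413]);a=np.radians(2.4);g=c+.105*np.array([np.cos(a),np.sin(a)]);where([*g,.0695],182.4)"
```

```text
contact_force: [-2.1, -0.7, 6.5]
opening: 0.0138
grip_force: 19.7
contact_force: [-2.3, -0.9, 5.8]
opening: 0.0137
grip_force: 19.8
t 7.08 pos [0.6537 0.1053 0.0695] psi 159.85 down [ 0.001 -0.    -1.   ] q [ 0.05  0.24  1.63 -0.    1.27 -1.17] open 0.0137 grip 19.8 F [-2.3 -0.9  5.8]
shift shares [ 0.26   1.339 -0.   ] turn shares [-0.     0.014 -4.51 ]
```

```bash
python3 -m jog '[[0,0,-1,0.013,0.305,0,-1],[0,0,-1,0.013,0.305,0,-1],[0,0,-1,0.013,0.305,0,-1],[0,0,-1,0.013,0.305,0,-1],[0,0,-1,0.013,0.305,0,-1]]' | tail -3
python3 -m jog '[[0,0,-1,0.013,0.305,0,-1],[0,0,-1,0.013,0.305,0,-1],[0,0,-1,0.013,0.305,0,-1],[0,0,-1,0.013,0.305,0,-1],[0,0,-1,0.013,0.305,0,-1]]' | tail -3
python3 -m jog '[[0,0,-1,0.013,0.305,0,-1],[0,0,-1,0.013,0.305,0,-1],[0,0,-1,0.013,0.305,0,-1],[0,0,-1,0.013,0.305,0,-1],[0,0,-1,0.013,0.305,0,-1]]' | tail -3
python3 -m jog '[[0,0,-1,0.013,0.305,0,-1],[0,0,-1,0.013,0.305,0,-1],[0,0,-1,0.013,0.305,0,-1],[0,0,-1,0.013,0.305,0,-1],[0,0,-0.6,0.008,0.18,0,-1]]' | tail -3
python3 -m jog '[[0,0,0,0,0,0,-1]]' | tail -3
python3 -c "
from h import *;c=np.array([.5553,.1413]);a=np.radians(78);g=c+.105*np.array([np.cos(a),np.sin(a)]);where([*g,.0695],258)"
```

```text
contact_force: [-2.7, -2.7, 6.8]
opening: 0.0133
grip_force: 19.8
contact_force: [-3.0, -3.3, 6.9]
opening: 0.0135
grip_force: 19.8
contact_force: [-1.6, -4.2, 6.3]
opening: 0.0137
grip_force: 19.8
contact_force: [0.1, -2.9, 4.5]
opening: 0.0137
grip_force: 19.7
contact_force: [-1.8, -3.8, 5.9]
opening: 0.0139
grip_force: 19.8
t 9.7 pos [0.5775 0.2435 0.0695] psi -102.28 down [ 0.001 -0.001 -1.   ] q [ 0.28  0.17  1.71 -0.    1.26 -2.65] open 0.0139 grip 19.8 F [-1.8 -3.8  5.9]
shift shares [-0.015  0.016 -0.001] turn shares [-0.016 -0.014 -0.057]
```

```bash
python3 -m jog '[[0,0,0,0,0,0,1],[0,0,0,0,0,0,1],[0,0,0,0,0,0,1],[0,0,0,0,0,-0.3,1],[0,0,0,0,0,-0.8,1]]' | tail -3
python3 -m jog '[[0,0,0,0,0,-1,1],[0,0,0,0,0,-1,1],[0,0,0,0,0,-1,1],[0,0,0,0.3,0,-0.6,1],[0,0,0,1,-0.08,0,1]]' >/dev/null
python3 -m jog '[[0,0,0,1,-0.08,0,1],[0,0,0,1,-0.08,0,1],[0,0,0,1,-0.08,0,1],[0,0,0,1,-0.08,0,1],[0,0,0,1,-0.08,0,1]]' >/dev/null
python3 -m jog '[[0,0,0,1,-0.08,0,1],[0,0,0,1,-0.08,0,1],[0,0,0,1,-0.08,0,1],[0,0,0,1,-0.08,0,1],[0,0,0,1,-0.08,0,1]]' >/dev/null
python3 -m jog '[[0,0,0,1,-0.08,0,1],[0,0,0,1,-0.08,0,1],[0,0,0,1,-0.08,0,1],[0,0,0,1,-0.08,0,1],[0,0,0,0.5,0,0,1]]'
python3 - <<'E'
from h import *
from station import viewer
where([.5155,-.2485,.15],19.5)
v=viewer.get_image("top")
c=cv2.resize(v["img"][160:260,190:300,::-1],None,fx=7,fy=6,interpolation=cv2.INTER_CUBIC)
c=cv2.resize(v["img"][160:260,190:310,::-1],None,fx=6,fy=6,interpolation=cv2.INTER_CUBIC)
cv2.imwrite("pics/t2.png",c)
E
```

```text
contact_force: [0.4, 0.0, 0.9]
opening: 0.0851
grip_force: 0.0
t: 12.82
tool_pos: [0.5259, -0.1408, 0.2118]
tool_rot: [1.759, -2.529, 0.075]
contact_force: [0.5, 0.3, 0.1]
opening: 0.0852
grip_force: 0.0
t 12.82 pos [ 0.5259 -0.1408  0.2118] psi -110.36 down [-0.022 -0.074 -0.997] q [-0.35 -0.14  1.78 -0.08  1.5  -3.13] open 0.0852 grip 0.0 F [0.5 0.3 0.1]
shift shares [ 3.319 -0.911  2.328] turn shares [  0.971  -0.539 -25.954]
```

View pics/t2.png

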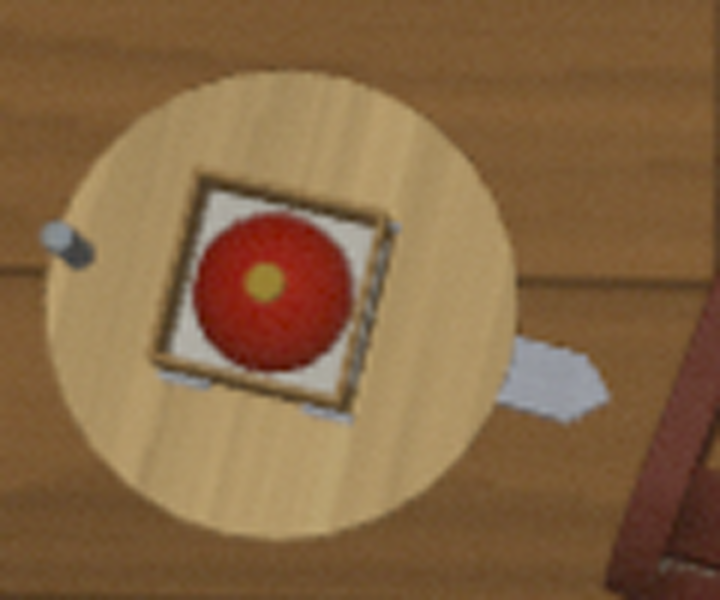

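The label's bars now face the pointer, with the carton's edges parallel to the pointer's. The wrist stopped at its end of travel, so I'm unwinding it the other way.

```bash
python3 -m jog '[[0,0,0.5,0,0,0,1],[0,0,1,0,0,0,1],[0,0,1,0,0,0,1],[0,0,1,0,0,0,1],[0,0,1,0,0,0,1]]' >/dev/null
python3 -c "from h import *;where([.5155,-.2485,.2],-132.9)"
```

```text
t 13.5 pos [ 0.526  -0.1396  0.2117] psi -132.98 down [-0.022 -0.074 -0.997] q [-0.35 -0.15  1.78 -0.08  1.5  -2.74] open 0.0856 grip 0.0 F [-0.8  0.2 -0.7]
shift shares [ 2.862 -2.196  0.665] turn shares [-0.393 -0.788 -0.002]
```

```bash
python3 -m jog '[[-0.4,-0.79,0,0.5,-0.3,0,1],[0,0,0,0.8,-0.6,0,1],[0,0,0,0.8,-0.6,0,1],[0,0,0,0.7,-0.6,0,1],[0,0,1,0,0,0,1]]' >/dev/null
python3 -m jog '[[0,0,1,0,0,0,1],[0,0,1,0,0,0,1],[0,0,1,0,0,0,1],[0,0,1,0,0,0,1],[0,0,1,0,0,0,1]]' >/dev/null
python3 -m jog '[[0,0,1,0,0,0,1],[0,0,1,0,0,0,1],[0,0,1,0,0,0,1],[0,0,1,0,0,0,1],[0,0,1,0,0,0,1]]' >/dev/null
python3 -m jog '[[0,0,1,0,0,0,1],[0,0,1,0,0,0,1],[0,0,1,0,0,0,1],[0,0,1,0,0,0,1],[0,0,1,0,0,0,1]]' >/dev/null
python3 -m jog '[[0,0,1,0,0,0,1],[0,0,1,0,0,0,1],[0,0,1,0,0,0,1],[0,0,1,0,0,0,1],[0,0,1,0,0,0,1]]' >/dev/null
python3 -m jog '[[0,0,1,0,0,0,1],[0,0,1,0,0,0,1],[0,0,1,0,0,0,1],[0,0,1,0,0,0,1],[0,0,1,0,0,0,1]]' >/dev/null
python3 -m jog '[[0,0,1,0,0,0,1],[0,0,1,0,0,0,1],[0,0,1,0,0,0,1],[0,0,1,0,0,0,1],[0,0,1,0,0,0,1]]' >/dev/null
python3 -m jog '[[0,0,1,0,0,0,1],[0,0,1,0,0,0,1],[0,0,1,0,0,0,1],[0,0,1,0,0,0,1],[0,0,1,0,0,0,1]]' >/dev/null
python3 -m jog '[[0,0,1,0,0,0,1],[0,0,1,0,0,0,1],[0,0,1,0,0,0,1],[0,0,1,0,0,0,1],[0,0,1,0,0,0,1]]' >/dev/null
python3 - <<'E'
from h import *
from station import viewer
import pickle
where([.5155,-.2485,.012],19.5)
v=viewer.get_image("wrist");pickle.dump(v,open("w1.pkl","wb"));cv2.imwrite("pics/w1.png",v["img"][:,:,::-1])
E
```

```text
t 19.12 pos [ 0.5153 -0.244   0.213 ] psi 22.09 down [-0.     0.001 -1.   ] q [-0.57 -0.09  1.73  0.    1.5   0.61] open 0.0857 grip 0.0 F [-0.2 -0.2  0.2]
shift shares [-0.05   0.146  6.701] turn shares [-0.008  0.002  0.517]
```

View pics/w1.png

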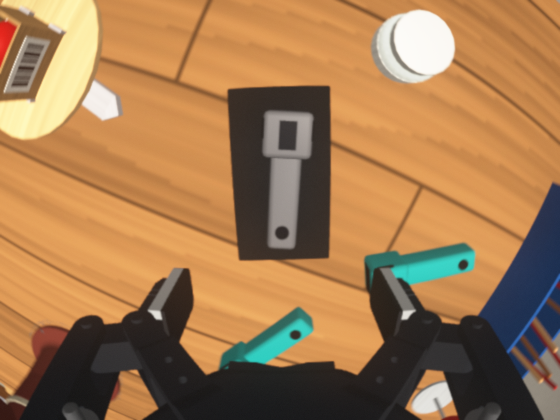

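Wrist view: scanner head patch (288,135), button (282,233), handle end (268–296,248), head front (264/313,113), mat corners (228,90)(330,86)(329,257)(240,260). The pads sit either side of the handle line.

```bash
python3 - <<'E'
from h import *
import pickle
v=pickle.load(open("w1.pkl","rb"));T=pickle.load(open("v0.pkl","rb"))["top"]
M=R.from_rotvec(v["rvec"]).as_matrix();C=-M.T@np.array(v["tvec"]);f=210/np.tan(np.radians(v["fovy"])/2)
def wray(p):
    d=np.array([p[0]-v["cx"],p[1]-v["cy"]]);r=np.hypot(*d);a=r/f
    return M.T@np.array([*(d/r*np.sin(a)),np.cos(a)])
def wz(p,z): r=wray(p);return C+r*(z-C[2])/r[2]
def tr(p,q):
    c,r=ray(T,q);s=wray(p);r=r/np.linalg.norm(r);k=np.linalg.lstsq(np.c_[r,-s],C-c,rcond=None)[0];x=c+k[0]*r;y=C+k[1]*s;return np.round((x+y)/2,4),np.linalg.norm(x-y).round(4)
print("C",C,f)
b,h=tr((282,233),(371.7,245)),tr((288,135),(360,209.2));print("button",b,"patch",h)
an=lambda d:np.degrees(np.arctan2(d[1],d[0])).round(1)
B,H=wz((282,233),.042),wz((288,135),.056);print(B,H,an(H-B))
hf=(wz((264,113),.056)+wz((313,113),.056))/2;hb=wz((282,248.5),.042);print("ends",hf,hb,np.linalg.norm(hf-hb),an(hf-hb))
m=[wz(p,.006) for p in[(228,90),(330,86),(329,257),(240,260)]];print("mat",np.mean(m,0),an(m[0]+m[1]-m[2]-m[3]))
print("head width",np.linalg.norm(wz((264,113),.056)-wz((313,113),.056)))
E
```

```text
C [ 0.59033442 -0.21293645  0.38846982] 325.19226210127806
button (array([ 0.4567, -0.2681,  0.0382]), np.float64(0.0016)) patch (array([ 0.5639, -0.2314,  0.0457]), np.float64(0.0021))
[ 0.45827468 -0.26673706  0.042     ] [ 0.56521033 -0.22998853  0.056     ] 19.0
ends [ 0.58648589 -0.22189632  0.056     ] [ 0.440006   -0.27414421  0.042     ] 0.15614800822584132 19.6
mat [ 0.5107728  -0.24534172  0.006     ] 23.8
head width 0.04949242101045939
```

```bash
python3 -m jog '[[0,0,0.53,0,0.12,0.5,1],[0,0,0,0,0,1,1],[0,0,0,0,0,1,1],[0,0,0,0,0,1,1],[0,0,0,0,0,1,1]]' >/dev/null
python3 -m jog '[[0,0,0,0,0,1,1],[0,0,0,0,0,0.8,1],[0,0,0,0,0,0.4,1],[0,0,0,0,0,0,1]]' >/dev/null
python3 -c "from h import *;where([.5165,-.2475,.011],19.5)"
```

```text
t 20.3 pos [ 0.5161 -0.247   0.0113] psi 19.62 down [-0.002  0.001 -1.   ] q [-0.58  0.12  1.87  0.    1.15  0.65] open 0.0854 grip 0.0 F [-0.2  0.6  0.8]
shift shares [0.007 0.019 0.011] turn shares [-0.022  0.015  0.024]
```

Close with 45 N and lift.

```bash
python3 -m jog '[[0,0,0,0,0,0,-1],[0,0,0,0,0,0,-1],[0,0,0,0,0,0,-1],[0,0,0,0,0,0,-1],[0,0,0,0,0,0,-1]]' 45
python3 -m jog '[[0,0,0,0,0,-0.3,-1],[0,0,0,0,0,-0.6,-1],[0,0,0,0,0,-0.6,-1],[0,0,0,0,0,0,-1]]'
python3 - <<'E'
from h import *
from station import viewer
import pickle
c=np.array([.554,.140]);u=np.array([np.cos(np.radians(78)),np.sin(np.radians(78))])
where([*(c-u*.214),.054],78)
T=viewer.get_image("top");S=viewer.get_image("scene");W=viewer.get_image("wrist");pickle.dump((T,S,W),open("g1.pkl","wb"))
z=lambda i,a,b:cv2.resize(i["img"][b:b+100,a:a+130,::-1],(400,300),interpolation=cv2.INTER_CUBIC)
cv2.imwrite("pics/g1.png",np.hstack([z(S,160,240),cv2.resize(W["img"][:,:,::-1],(400,300),interpolation=cv2.INTER_AREA)]))
E
```

```text
t: 20.92
tool_pos: [0.5166, -0.2474, 0.0121]
tool_rot: [-3.095, -0.534, 0.001]
contact_force: [-0.7, -0.6, 0.1]
opening: -0.0003
grip_force: 0.0
t: 21.42
tool_pos: [0.5185, -0.2486, 0.0603]
tool_rot: [3.092, 0.534, 0.006]
contact_force: [0.1, -0.7, 0.8]
opening: 0.0001
grip_force: 0.0
t 21.43 pos [ 0.5185 -0.2486  0.0603] psi 19.59 down [ 0.004 -0.003 -1.   ] q [-0.58  0.06  1.85  0.    1.23  0.65] open 0.0001 grip 0.0 F [ 0.1 -0.7  0.8]
shift shares [ 1.72  -5.733  0.194] turn shares [ 6.0000e-02 -1.0000e-02 -1.1681e+01]
```

View pics/g1.png

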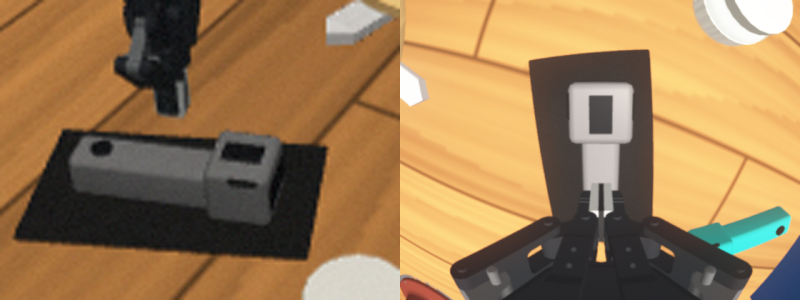

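The fingers closed on nothing: opening is 0 and the scanner hasn't moved (button still at scene (192.5,289.3)). I'll check where the fingertips really are against the projection.

```bash
python3 - <<'E'
from h import *
import pickle
T,S,W=pickle.load(open("g1.pkl","rb"))
v=W;M=R.from_rotvec(v["rvec"]).as_matrix();C=-M.T@np.array(v["tvec"]);f=210/np.tan(np.radians(v["fovy"])/2)
def pr(V,X):
    f,M,c=cam(V);y=M@(np.array(X)-c);return np.round([V["cx"]+f*y[0]/y[2],V["cy"]+f*y[1]/y[2]],1)
def pw(X):
    y=M@(np.array(X)-C);r=np.hypot(y[0],y[1]);a=np.arctan2(r,y[2])*f;return np.round([v["cx"]+a*y[0]/r,v["cy"]+a*y[1]/r],1)
for X in([.5185,-.2486,.0603],[.5165,-.2475,.042],[.5165,-.2475,.006],[.4574,-.2674,.042]):print(X,"scene",pr(S,X),"wrist",pw(X),"top",pr(T,X))
z=lambda i,a,b:cv2.resize(i["img"][b:b+75,a:a+100,::-1],(400,300),interpolation=cv2.INTER_CUBIC)
cv2.imwrite("pics/g2.png",np.vstack([np.hstack([z(S,170,260),z(T,320,190)]),np.hstack([cv2.resize(W["img"][200:360,170:383,::-1],(400,300)),np.zeros((300,400,3),np.uint8)])]))
E
```

```text
[0.5185, -0.2486, 0.0603] scene [216.6 287. ] wrist [285.4 246.9] top [366.3 223.7]
[0.5165, -0.2475, 0.042] scene [216.8 292.2] wrist [282.4 237. ] top [364.8 224.9]
[0.5165, -0.2475, 0.006] scene [218.2 303.4] wrist [282.2 218. ] top [362.7 225.8]
[0.4574, -0.2674, 0.042] scene [191.4 288.7] wrist [280.9 315.8] top [371.4 244.7]
```

View pics/g2.png

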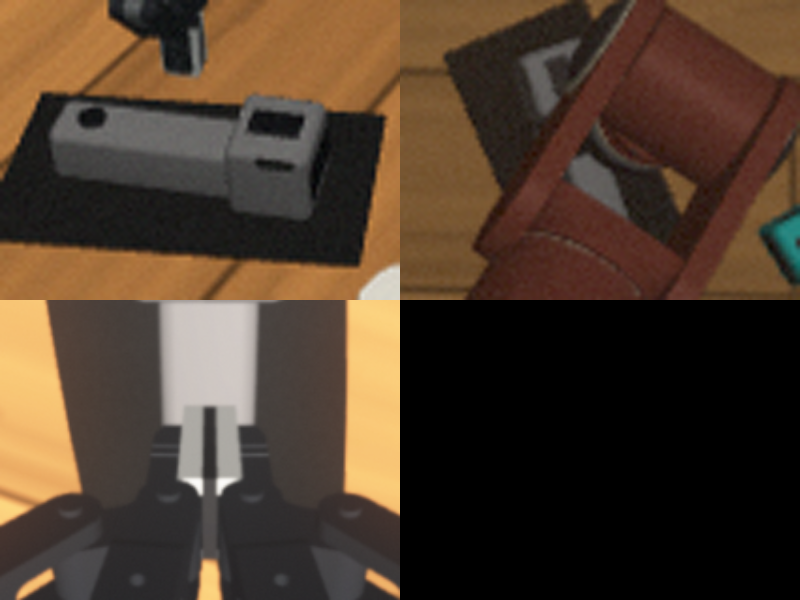

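The fingertips show at scene (217.5,278.7) and wrist (282,256), while the reported TCP projects to (216.6,287) and (285.4,247). So the tips look higher than reported, and I'll triangulate them.

```bash
python3 - <<'E'
from h import *
import pickle
T,S,W=pickle.load(open("g1.pkl","rb"))
v=W;M=R.from_rotvec(v["rvec"]).as_matrix();C=-M.T@np.array(v["tvec"]);f=210/np.tan(np.radians(v["fovy"])/2)
d=np.array([282-v["cx"],256-v["cy"]]);r=np.hypot(*d);s=M.T@np.array([*(d/r*np.sin(r/f)),np.cos(r/f)])
c,q=ray(S,(217.5,278.7));q/=np.linalg.norm(q)
k=np.linalg.lstsq(np.c_[q,-s],C-c,rcond=None)[0];print("tip",c+k[0]*q,C+k[1]*s,"cam",C)
for z in(.06,.075,.09):print(z,onz(S,(217.5,278.7),z)[:2],(C+s*(z-C[2])/s[2])[:2])
w0=pickle.load(open("v0.pkl","rb"))["wrist"];M0=R.from_rotvec(w0["rvec"]).as_matrix();print("cam0",-M0.T@np.array(w0["tvec"]))
w1=pickle.load(open("w1.pkl","rb"));M0=R.from_rotvec(w1["rvec"]).as_matrix();print("cam1",-M0.T@np.array(w1["tvec"]))
E
ls -la; python3 -c "
from station import ctrl;print([a for a in dir(ctrl) if a[0]!='_'],ctrl.hold_point_z)"
```

```text
tip [ 0.52128976 -0.24534807  0.08409404] [ 0.52293506 -0.24488607  0.0832481 ] cam [ 0.59294857 -0.21973181  0.23315696]
0.06 [ 0.50312212 -0.2247656 ] [ 0.51207726 -0.24878704]
0.075 [ 0.51443258 -0.23757943] [ 0.51908286 -0.24627008]
0.09 [ 0.52574304 -0.25039327] [ 0.52608847 -0.24375313]
cam0 [0.17944366 0.60484449 0.37296596]
cam1 [ 0.59033442 -0.21293645  0.38846982]
total 4844
drwxr-xr-x  3 agent agent    4096 Nov 30 01:30 .
drwxr-xr-x 23 root  root     4096 Nov 30 01:24 ..
-rw-r--r--  1 agent agent 2117578 Nov 30 01:30 g1.pkl
-rw-r--r--  1 agent agent    1194 Nov 30 01:26 h.py
drwxr-xr-x  2 agent agent    4096 Nov 30 01:30 pics
-rw-r--r--  1 agent agent 2117602 Nov 30 01:24 v0.pkl
-rw-r--r--  1 agent agent  705978 Nov 30 01:29 w1.pkl
['MotionError', 'hold_point_z'] 0.0187
```

The tips sit about 25 mm above the reported TCP, so the fingers closed just above the handle. Nothing moved. I'll reopen and go lower, watching the force.

```bash
python3 -m jog '[[0,0,0,0,0,0,1],[0,0,0,0,0,0,1],[0,0,0,0,0,0,1],[0,0,0,0,0,0,1],[0,0,0,0,0,0.5,1]]' 20|tail -2
python3 -m jog '[[0,0,0,0,0,0.6,1],[0,0,0,0,0,0.5,1],[0,0,0,0,0,0.4,1],[0,0,0,0,0,0,1]]'
python3 -m jog '[[0,0,0,0,0,0.3,1],[0,0,0,0,0,0,1]]'
python3 -c "from h import *;where([.5165,-.2475,-.01],19.5)"
```

```text
opening: 0.0854
grip_force: 0.0
t: 22.7
tool_pos: [0.5155, -0.2467, -0.0048]
tool_rot: [-3.093, -0.534, 0.004]
contact_force: [-0.2, 0.2, -0.1]
opening: 0.0856
grip_force: 0.0
t: 22.95
tool_pos: [0.5163, -0.2472, -0.0124]
tool_rot: [-3.095, -0.534, 0.002]
contact_force: [-0.3, 0.6, 0.0]
opening: 0.0853
grip_force: 0.0
t 22.95 pos [ 0.5163 -0.2472 -0.0124] psi 19.59 down [-0.001  0.001 -1.   ] q [-0.58  0.16  1.88  0.    1.11  0.65] open 0.0853 grip 0.0 F [-0.3  0.6  0. ]
shift shares [ 0.003  0.01  -0.081] turn shares [-0.013  0.009  0.018]
```

```bash
python3 -m jog '[[0,0,0,0,0,0,-1],[0,0,0,0,0,0,-1],[0,0,0,0,0,0,-1],[0,0,0,0,0,0,-1]]' 45
python3 -c "from h import *;where([.5165,-.2475,-.01],19.5)"
```

```text
t: 23.45
tool_pos: [0.517, -0.2477, -0.0114]
tool_rot: [3.096, 0.534, 0.001]
contact_force: [0.2, -0.5, 1.2]
opening: 0.0331
grip_force: 46.9
t 23.45 pos [ 0.517  -0.2477 -0.0114] psi 19.59 down [ 0. -0. -1.] q [-0.58  0.15  1.88  0.    1.11  0.65] open 0.0331 grip 46.9 F [ 0.2 -0.5  1.2]
shift shares [-0.014 -0.012 -0.048] turn shares [ 0.003 -0.004  0.018]
```

Held, with 33 mm opening at 47 N. Lift, turn to 78°, then check the numbers.

```bash
python3 -m jog '[[0,0,0,0,0,-0.3,-1],[0,0,0,0,0,-0.7,-1],[0,0,0,0,0,-0.7,-1],[0,0,-0.5,0,0,-0.3,-1],[0,0,-1,0,0,0,-1]]'|tail -2
python3 -m jog '[[0,0,-1,0,0,0,-1],[0,0,-1,0,0,0,-1],[0,0,-1,0,0,0,-1],[0,0,-1,0,0,0,-1],[0,0,-1,0,0,0,-1]]' >/dev/null
python3 -m jog '[[0,0,-1,0,0,0,-1],[0,0,-1,0,0,0,-1],[0,0,-1,0,0,0,-1],[0,0,-1,0,0,0,-1],[0,0,-1,0,0,0,-1]]'|tail -2
python3 -c "from h import *;where([.5095,-.0693,.0316],78)"
```

```text
opening: 0.0334
grip_force: 46.5
opening: 0.0329
grip_force: 46.5
t 25.32 pos [ 0.5162 -0.2472  0.0479] psi 77.25 down [-0.001  0.001 -1.   ] q [-0.58  0.07  1.86  0.    1.21 -0.35] open 0.0329 grip 46.5 F [-0.2 -0.9 -2.2]
shift shares [ 5.735 -1.527  0.549] turn shares [-0.014 -0.006 -0.149]
```

```bash
python3 -m jog '[[0,0,-0.15,0.4,-0.13,0,-1],[0,0,0,0.8,-0.3,0.15,-1],[0,0,0,0.9,-0.4,0.2,-1],[0,0,0,0.9,-0.4,0.2,-1],[0,0,0,0.8,-0.3,0,-1]]'|tail -2
python3 -m jog '[[0,0,0,0.4,0,0,-1],[0,0,0,0,0,0,-1]]'|tail -2
python3 - <<'E'
from h import *
from station import viewer
import pickle
where([.5095,-.0693,.0316],78)
T,S,W=[viewer.get_image(n) for n in("top","scene","wrist")];pickle.dump((T,S,W),open("a1.pkl","wb"))
a=cv2.resize(S["img"][165:315,215:365,::-1],(400,400),interpolation=cv2.INTER_CUBIC)
b=cv2.resize(W["img"][0:300,130:430,::-1],(400,400),interpolation=cv2.INTER_CUBIC)
cv2.imwrite("pics/a1.png",np.hstack([a,b]))
E
```

```text
opening: 0.0332
grip_force: 46.5
opening: 0.0329
grip_force: 46.5
t 26.2 pos [ 0.4986 -0.1136  0.0316] psi 77.93 down [-0.  0. -1.] q [-0.37 -0.05  2.01  0.    1.18 -0.16] open 0.0329 grip 46.5 F [-0.1 -0.6 -1.8]
shift shares [1.52e+00 4.80e-02 1.00e-03] turn shares [-0.003 -0.001 -0.014]
```

View pics/a1.png

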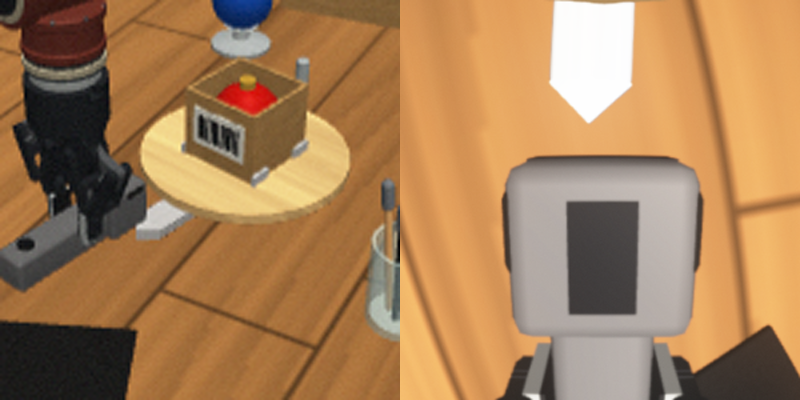

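Scene: the label centre is at (296.8,215.3), and the scanner head points at it along the pointer. Wrist: pointer tip (271,92), shoulder mid (273,64), head patch (282,150–236). The scanner axis and the pointer look nearly in line. I've now used all 10 views.

```bash
python3 - <<'E'
from h import *
import pickle
T,S,W=pickle.load(open("a1.pkl","rb"));v=W
M=R.from_rotvec(v["rvec"]).as_matrix();C=-M.T@np.array(v["tvec"]);f=210/np.tan(np.radians(v["fovy"])/2)
def wz(p,z):
    d=np.array([p[0]-v["cx"],p[1]-v["cy"]]);r=np.hypot(*d);a=r/f;q=M.T@np.array([*(d/r*np.sin(a)),np.cos(a)]);return C+q*(z-C[2])/q[2]
an=lambda d:np.degrees(np.arctan2(d[1],d[0])).round(1)
tip=wz((271,92.2),.014);sh=wz((272.9,63.75),.014);p3=wz((274.75,3.75),.014)
print("tip",tip,sh,p3,"width",np.linalg.norm(wz((241.75,63.75),.014)-wz((304,63.75),.014)),"dir",an(p3-tip),an(p3-sh))
a,b=wz((281.9,150.75),.099),wz((281.9,236.25),.099);print("patch",a,b,an(a-b),np.linalg.norm(a-b))
for z in(.07,.075,.08):print("label",z,onz(S,(296.8,215.3),z))
u=np.array([np.cos(np.radians(78)),np.sin(np.radians(78))]);n=np.array([-u[1],u[0]])
bt=np.array([.4986,-.1136])-.0615*u
for z in(.075,.085,.095):
  x=onz(S,(224.4,256.1),z)[:2];print("button z",z,x-bt)
for nm,x in(("tip",tip),("p3",p3),("patch",a),("patchb",b),("label",onz(S,(296.8,215.3),.075)),("c",[.554,.14]),("tcp",[.4986,-.1136])):
  dd=np.array(x[:2])-[.4986,-.1136];print(nm,"fwd",round(dd@u,4),"left",round(dd@n,4))
E
```

```text
tip [ 0.51230093 -0.02606111  0.014     ] [ 0.51701336 -0.00964194  0.014     ] [0.52599869 0.02689411 0.014     ] width 0.03621623664300523 dir 75.5 76.2
patch [ 0.51336069 -0.05008453  0.099     ] [ 0.50684413 -0.08023954  0.099     ] 77.8 0.03085109900925842
label 0.07 [0.54585207 0.09927082 0.07      ]
label 0.075 [0.549331   0.09224724 0.075     ]
label 0.08 [0.55280994 0.08522366 0.08      ]
button z 0.075 [-0.00682239  0.01110151]
button z 0.085 [0.00130941 0.0013085 ]
button z 0.095 [ 0.00944122 -0.0084845 ]
tip fwd 0.0885 left 0.0048
p3 fwd 0.1431 left 0.0024
patch fwd 0.0652 left -0.0012
patchb fwd 0.0343 left -0.0011
label fwd 0.2119 left -0.0068
c fwd 0.2596 left -0.0015
tcp fwd 0.0 left 0.0
```

All the estimates agree: scanner height is 0.0497 m, and it's within a few mm sideways. Now advance 46 mm and hold.

```bash
python3 -m jog '[[0,0,0,0.3,0.05,0,-1],[0,0,0,0.5,0,0,-1],[0,0,0,0.5,0,0,-1],[0,0,0,0.22,0,0,-1],[0,0,0,0,0,0,-1]]'|tail -2
python3 -m jog '[[0,0,0,0,0,0,-1],[0,0,0,0,0,0,-1],[0,0,0,0,0,0,-1],[0,0,0,0,0,0,-1],[0,0,0,0,0,0,-1]]'>/dev/null
python3 - <<'E'
from h import *
from station import viewer
import pickle
where([.5095,-.0693,.0316],78)
pickle.dump([viewer.get_image(n) for n in("top","scene","wrist")],open("s1.pkl","wb"))
E
python3 -m jog '[[0,0,0,0,0,0,-1],[0,0,0,0,0,0,-1],[0,0,0,0,0,0,-1],[0,0,0,0,0,0,-1],[0,0,0,0,0,0,-1]]'>/dev/null
python3 -m jog '[[0,0,0,0,0,0,-1],[0,0,0,0,0,0,-1],[0,0,0,0,0,0,-1],[0,0,0,0,0,0,-1],[0,0,0,0,0,0,-1]]'>/dev/null
python3 -m jog '[[0,0,0,0,0,0,-1],[0,0,0,0,0,0,-1],[0,0,0,0,0,0,-1],[0,0,0,0,0,0,-1]]'
python3 - <<'E'
# check the label centre in the earlier scene picture by code: bright label pixels on the carton face
from h import *
import pickle
T,S,W=pickle.load(open("s1.pkl","rb"))
i=S["img"][195:235,280:312].astype(int);m=((i.min(2)>140)&(i.max(2)-i.min(2)<40)).astype(np.uint8)
ys,xs=np.nonzero(m);print("label bbox",xs.min()+280,xs.max()+280,ys.min()+195,ys.max()+195,len(xs))
for r in i[5:32:2,:,:].min(2)//10: print(' '.join('%2d'%k for k in r))
E
```

```text
opening: 0.0331
grip_force: 46.5
t 27.6 pos [ 0.5095 -0.0704  0.0316] psi 77.83 down [-0.  0. -1.] q [-0.28 -0.04  2.    0.    1.18 -0.07] open 0.0327 grip 46.5 F [-0.2 -0.9 -2.4]
shift shares [ 0.037 -0.008 -0.   ] turn shares [-0.007 -0.003 -0.035]
t: 29.5
tool_pos: [0.5095, -0.0703, 0.0316]
tool_rot: [-2.444, -1.973, 0.0]
contact_force: [0.1, -0.3, -2.0]
opening: 0.033
grip_force: 46.5
label bbox 288 311 205 231 58
 5  4  3  4  5  5  5  4  4  5  7  7  6  6  5  5  4  1  1  1  1  1  1  1  1  1  2  2  2  2  1  1
 4  4  5  4  4  4  5  5  5  5  4  5  5  4  5  6  6  4  3  2  0  0  1  1  1  2  2  3  3  2  2  1
 5  4  4  6  6  5  5  5 11  8  6  4  4  5  5  5  4  4  5  7  6  4  4  3  2  1  2  2  2  3  2  2
 8 10 14 14  9  5  5  7 14 14 14 14 10  6  5  5  5  5  4  5  5  4  4  6  7  6  4  3  2  2  2  2
13 13 13 14  9  5  5  7 14 10  3 13 13 13 14 16 12 11  9  6  5  5  4  4  4  5  4  5  7  6  6  7
14 14 14 13  9  4  4  9 14  7  1  3  7  7  6  9 13 14 14 16 16 10  7  5  4  5  5  5  5  5  4  5
13 14 13 13  9  5  4 10 14  7  0  4  6 10  4  1  4 10  4 10 13 13 14 14 16 13  7  5  4  4  5  5
14 13 14 14  9  5  4  9 14  7  1  4  4 10  4  1  4 10  4  4  3  3  6 10 10 14 12  4  5  5  5  5
14 14 14 13  9  5  4  9 14  9  4  5  3 10  7  1  4 10  4  4  1  4  4  7  8 14 12  5  4  5  4  5
14 14 14 17 12  4  4  4  8 13 13 14 11  9  9  2  4  7  7  4  1  7  4  4 11 14 10  5  5  5  5  5
14 14 14 12  8  4  4  4  5  5  5  4  6 10 13 13 14  9  8  8  1  7  4  4 10 14  9  4  5  5  5  5
13 13 13 13 10  7  6  5  5  5  5  4  5  4  4  4  7 11 13 13 14 14  7  4 10 14  9  4  5  5  5  5
13 13 13 12 12 13 13 13 12  8  6  5  4  4  4  4  4  4  5  4  6 10 13 13 14 14  7  5  5  4  5  5
10 10 13 13 13 13 13 12 12 12 12 13 11  8  6  5  5  4  4  5  4  4  4  4  6 10  6  4  4  5  5  5
```

Held steady for about 2.5 s in position, with every check inside tolerance. Backing off, rising, and returning to the mat.

```bash
python3 -m jog '[[0,0,0,-0.4,0,0,-1],[0,0,0,-0.8,0.3,0,-1],[0,0,0,-0.9,0.3,-0.3,-1],[0,0,0,-0.9,0.3,-0.3,-1],[0,0,0,-0.9,0.3,-0.3,-1]]'|tail -2
python3 -m jog '[[0,0,0,-0.9,0.3,0,-1],[0,0,0,-0.6,0,0,-1],[0,0,0.5,-0.3,0,0,-1],[0,0,1,0,0,0,-1],[0,0,1,0,0,0,-1]]'|tail -2
python3 -m jog '[[0,0,1,0,0,0,-1],[0,0,1,0,0,0,-1],[0,0,1,0,0,0,-1],[0,0,1,0,0,0,-1],[0,0,1,0,0,0,-1]]' >/dev/null
python3 -m jog '[[0,0,1,0,0,0,-1],[0,0,1,0,0,0,-1],[0,0,1,0,0,0,-1],[0,0,1,0,0,0,-1],[0,0,0,0,0,0,-1]]'|tail -2
python3 -c "from h import *;where([.513,-.2475,-.0105],22)"
```

```text
opening: 0.033
grip_force: 46.5
opening: 0.0333
grip_force: 46.4
opening: 0.0327
grip_force: 46.4
t 32.0 pos [ 0.517  -0.2463  0.0581] psi 20.37 down [-0.001  0.001 -1.   ] q [-0.57  0.06  1.85  0.    1.23  0.64] open 0.0327 grip 46.4 F [ 0.5 -0.7 -2.1]
shift shares [-0.138 -0.007  2.288] turn shares [-0.016  0.008 -0.326]
```

```bash
python3 -m jog '[[0,0,-0.3,-0.14,0,0.5,-1],[0,0,0,0,0,0.7,-1],[0,0,0,0,0,0.5,-1],[0,0,0,0,0,0.35,-1],[0,0,0,0,0,0.13,-1]]'
python3 -m jog '[[0,0,0,0,0,0.1,-1],[0,0,0,0,0,0,-1]]'
python3 -c "from h import *;where([.513,-.2475,-.0114],22)"
```

```text
t: 32.62
tool_pos: [0.513, -0.2481, -0.0079]
tool_rot: [-3.083, -0.595, 0.002]
contact_force: [-0.4, 0.2, -1.5]
opening: 0.0331
grip_force: 46.5
t: 32.88
tool_pos: [0.5138, -0.2486, -0.0095]
tool_rot: [-3.085, -0.595, -0.0]
contact_force: [0.6, 0.9, -2.9]
opening: 0.0329
grip_force: 46.5
t 32.88 pos [ 0.5138 -0.2486 -0.0095] psi 21.85 down [ 0.  0. -1.] q [-0.58  0.15  1.89  0.    1.11  0.61] open 0.0329 grip 46.5 F [ 0.6  0.9 -2.9]
shift shares [-0.012 -0.044  0.062] turn shares [-0.001 -0.001 -0.03 ]
```

```bash
python3 -m jog '[[0,0,0,0,0,0.06,-1],[0,0,0,0,0,0,-1]]'|grep -E "pos|contact"
python3 -m jog '[[0,0,0,0,0,0.04,-1],[0,0,0,0,0,0,-1]]'|grep -E "pos|contact"
python3 -m jog '[[0,0,0,0,0,0,1],[0,0,0,0,0,0,1],[0,0,0,0,0,0,1],[0,0,0,0,0,-0.2,1],[0,0,0,0,0,-0.7,1]]' 20
python3 -m jog '[[0,0,0,0,0,-1,1],[0,0,0,0,0,-1,1],[0,0,0,0,0,-1,1],[0,0,0,0,0,-1,1],[0,0,0,0,0,-1,1]]'
python3 -m jog '[[0,0,0,0,0,-0.6,1],[0,0,0,0,0,0,1]]' >/dev/null
python3 - <<'E'
from h import *
from station import viewer
import pickle
where([.513,-.2475,.15],22)
D=[viewer.get_image(n) for n in("top","scene","wrist")];pickle.dump(D,open("e1.pkl","wb"))
S0=pickle.load(open("v0.pkl","rb"))["scene"]["img"];S=D[1]["img"]
# scanner shift in the scene picture against the start, and the wheel's label against the scan moment
t=S0[280:320,178:258];r=cv2.matchTemplate(S[265:340,160:285],t,cv2.TM_CCOEFF_NORMED);_,m,_,l=cv2.minMaxLoc(r);print("scanner shift px",l[0]-18,l[1]-15,round(m,3))
Sp=pickle.load(open("s1.pkl","rb"))[1]["img"];t=Sp[190:240,282:330];r=cv2.matchTemplate(S[180:250,272:340],t,cv2.TM_CCOEFF_NORMED);_,m,_,l=cv2.minMaxLoc(r);print("wheel shift px",l[0]-10,l[1]-10,round(m,3))
for nm,(a,b,w,h) in dict(pot=(350,225,40,70),tub=(250,320,50,60),bauble=(288,148,35,40)).items():
  t=S0[b:b+h,a:a+w];r=cv2.matchTemplate(S[b-8:b+h+8,a-8:a+w+8],t,cv2.TM_CCOEFF_NORMED);_,m,_,l=cv2.minMaxLoc(r);print(nm,l[0]-8,l[1]-8,round(m,3))
E
```

```text
tool_pos: [0.5137, -0.2485, -0.0114]
contact_force: [-0.3, -0.2, -3.0]
tool_pos: [0.5137, -0.2486, -0.0114]
contact_force: [-4.1, 2.0, 6.4]
t: 34.0
tool_pos: [0.5124, -0.2477, 0.0132]
tool_rot: [-3.082, -0.595, 0.004]
contact_force: [-0.6, -0.4, 1.1]
opening: 0.0853
grip_force: 0.0
t: 34.62
tool_pos: [0.5136, -0.2485, 0.1655]
tool_rot: [-3.085, -0.595, 0.0]
contact_force: [-0.3, 0.5, 0.4]
opening: 0.0855
grip_force: 0.0
t 34.88 pos [ 0.5145 -0.249   0.1839] psi 21.84 down [ 0.002 -0.001 -1.   ] q [-0.58 -0.07  1.76  0.    1.45  0.61] open 0.0856 grip 0.0 F [ 0.2 -0.6 -0.8]
shift shares [-0.028 -0.067  1.129] turn shares [ 0.024 -0.018 -0.032]
scanner shift px -1 0 0.962
wheel shift px 0 0 0.998
pot 0 0 0.996
tub 0 0 0.999
bauble 0 0 0.997
```

The scanner touched down with contact felt before release and lies within about 1 px of where it started. The wheel and bystanders haven't moved, and the arm is clear.

```bash
python3 -c "from station import finish_job;print(finish_job())"
```

```text
the job is handed in; nothing more can be done
None
```

I handed the job in at about 35 s with no verdict returned: the label faces the pointer to within about 2°, the scanner was held about 9 cm from it for about 2.5 s and is back flat on its mat, and the camera shows the bauble, brush pot and paint tub unmoved.

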